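# Clamp the gear housing in the trigger clamp

### The job

Stand the square gear housing, shaft upwards, on the two wooden rails between the jaws of the bench-mounted trigger clamp and let go of it. Then squeeze the clamp's trigger towards its handle and release it, again and again, until the sliding jaw presses the housing firmly against the fixed jaw and its sprung pad is pushed well back on its pins. Move the jaw only with the trigger, leave the trigger released, and leave the other things where they are.

Things in the scene. Friction and masses are not known exactly. Their poses are not given: they have to be found in the camera images.
- housing_center (a point): Gear housing to be clamped: loose square aluminium block 42 x 42 mm in plan, 50 mm tall, about 0.24 kg, standing; on top a 24 mm boss and an 8 mm steel shaft stub, 62 mm over all (the only block with a shaft). This point is the centre of the 50 mm block, 25 mm above its underside; z up along the shaft, x and y square to its sides. May face any of four ways in the clamp.
- clamp: One-hand trigger clamp on a plywood plank (340 x 120 x 18 mm) fixed to the bench. Origin at bench height; x along the bar from handle to sliding jaw, z up. Black upright handle from x = -62 to -48 mm, top z = 150; trigger in front of it (+x); fixed jaw x = 45 to 60; nothing else above z = 100. Two wooden rails, tops z = 48, x = 30 to 180, outer edges y = +-21, with the bar in the slot between.
- fixed_jaw_face (a point): Middle of the working face of the fixed jaw (grey plate 15 mm thick, 40 mm wide, from 51 to 98 mm above the bench), 74 mm above the bench; the face looks along the clamp's +x.
- seat_point (a point): Where the centre of the housing's underside lies when it stands on the rails (48 mm above the bench), in the middle, one face against the fixed jaw (clamp x = 81 mm, y = 0). Axes as the clamp's. A housing put down up to 10 mm further towards +x is pushed home along the rails by the sliding jaw.
- squeeze_point (a point): 122 mm above the bench, midway between the handle's back and the fully squeezed trigger's front; axes as the clamp's. The rigid handle's back is 16 mm from it towards -x; the trigger's front is 32 mm towards +x at rest, 16 mm squeezed (48 and 32 mm over both). Both stand free 90 to 146 mm above the bench, so fingers from above can straddle them, closing along the clamp's x.
- trigger_face (a point): Middle of the trigger's front face (the side away from the handle), 122 mm above the bench; moves with the trigger.
- trigger (a joint): Grey trigger lever, 8 mm thick, 22 mm wide, hinged 20 mm above the bench. 0 rad = released (a spring returns it), 0.16 rad = fully squeezed (16 mm at the squeeze point). A full squeeze draws the sliding jaw about 5 to 6 mm; the way back leaves the jaw in place. Takes about 10 to 20 N at the squeeze point. Once the grip is firm the drive slips: further squeezes do no harm.
- jaw_travel (a joint): Travel of the sliding jaw along the bar from fully open towards the fixed jaw, 0 to 0.040 m. At 0 the free space between the fixed jaw and the pad is 70 mm. It stays where it is left (14 N of drag) and moves only in the closing direction under the trigger.
- jaw_head (a point): Middle of the head of the sliding jaw at the far end of the bar: black block 14 x 40 x 46 mm, top 98 mm above the bench; carries the pad on the side that faces the fixed jaw.
- jaw: The sliding jaw: bar, head and pad together (its origin is the clamp's origin when fully open). Not to be pushed by the robot (10 N or more).
- pad_travel (a joint): Sprung pressure pad on the sliding jaw, a 6 mm grey plate on two pins, 8 mm clear of the jaw head when free: how far it is pushed back towards the head, 0 to at most 0.006 m, 2 N per mm. From 0.0025 m (5 N) the grip counts as firm; 0.0032 m is a good aim, and at 0.004 to 0.005 m the drive slips and it goes no further. It stays pushed back when the trigger is released.
- bearing_block: Bystander: low aluminium bearing block, 66 x 30 mm, 32 mm tall, no shaft. Origin under its centre.
- motor: Bystander: small steel can motor standing upright, 24 mm diameter, 33 mm tall. Origin under its centre.
- screwdriver: Bystander: screwdriver about 180 mm long, lying.
- model_car: Bystander: model car 140 x 80 mm, 43 mm tall.
- tyre: Bystander: small rubber tyre lying flat, 32 mm diameter, 12 mm tall.
- jar: Bystander: white jar, 48 mm diameter, 60 mm tall.
- housing: The gear housing again; origin at the centre of its underside, axes as housing_center.
Things that resemble listed ones, but are neither listed nor needed, are in the scene too. Leave any blue or yellow look-alike of the housing alone.

How it is judged:
On the way, in this order (a step that is already met when the one before it is completed fails the run):
1. the housing stands upright on the rails between the jaws, let go, not yet pressed by the pad (y of housing_center in the frame of seat_point between -0.012 and 0.012 m and z of housing_center in the frame of seat_point between 0.021 and 0.029 m and angle between housing_center's own z axis and vertical below 0.08 rad and x of housing_center in the frame of seat_point between -0.003 and 0.03 m and value of joint pad_travel below 0.001 m and contact force between the fingers and housing below 0.3 N), for 0.2 s.
2. the sliding jaw grips the housing firmly, the pad pushed back at least 2.5 mm (value of joint pad_travel above 0.0025 m and contact force between jaw and housing above 3 N), for 0.2 s.
At the end, for the whole second after the job is handed in: Housing upright (0.08 rad), shaft up, on the rails (4 mm in height, 12 mm from the clamp's middle line), its face within 5 mm of the fixed jaw; pad pushed back 2.5 mm or more; the pad presses on it with over 3 N; trigger released (under 0.03 rad); housing still (all of step 2 and y of housing_center in the frame of seat_point between -0.012 and 0.012 m and z of housing_center in the frame of seat_point between 0.021 and 0.029 m and angle between housing_center's own z axis and vertical below 0.08 rad and x of housing_center in the frame of seat_point between -0.004 and 0.005 m and value of joint trigger below 0.03 rad and linear speed of housing below 0.01 m/s); the robot touches nothing.
It fails at once if the robot pushes the sliding jaw itself (10 N or more) (contact force between any of the fingers, the arm and jaw above 10 N).
It fails at once if a bystander is moved by 30 mm or more (distance of any of bearing_block, motor, screwdriver, model_car, tyre, jar from where it was at the start of the episode above 0.03 m).
It also fails if it takes over 72 s, if anything falls off the work surface, if the arm or the gripper's body presses on something with over 40 N, if the wrist force passes 120 N, or if a joint passes its speed limit or range.

### The arm

A 7-joint arm with a two-finger parallel gripper is mounted at the origin on the work surface. World frame = base frame: x ahead of the robot, y to its left, z up, the work surface at z = 0. Lengths are in m, angles in rad, forces in N, time in s.
With the tool pointing down it reaches from about 0.425 to 0.95 m from the base axis. Payload 4.7 kg.
Tool frame: the origin (TCP) lies at the very end of the fingers, on their centre line; the grasp point (between the pads) lies 19 mm behind it (env.hold_point_z is the distance from the TCP to the grasp point, in m); z points along the fingers, y is the line along which they close (so a half turn about z gives the same grasp; the last joint's range is limited). The gripper opens to 87 mm and grips with 3 to 60 N. Pads are 19 mm wide; open, the fingers measure 117 mm over their backs; the gripper's body (75 mm by 190 mm) begins 51 mm behind the grasp point.
Start: joints at [-1.22, 0.469, -0.049, 1.532, 0.024, 1.141, -0.082], TCP at [0.25, 0.627, 0.223] pointing down, gripper open.
Joint ranges: [-2.59, 2.59], [-0.33, 1.99], [-1.39, 1.29], [0.1, 2.45], [-1.04, 4.18], [0.21, 1.99], [-2.66, 2.66]. Speed limits (rad/s): [2.57, 2.57, 3.14, 3.14, 3.14, 3.14, 3.14].

### API

Orientations are given as [roll, pitch, yaw] about the fixed x, y, z axes, in that order (R = Rz(yaw) Ry(pitch) Rx(roll)).
In Python, from rig import read_state, vision, env gives the robot as it stands.
- The arm moves only by the tool apply_moves, never from a script. Its argument "motion" is a list of rows, each a list of 2 entries, a list of its own where there are three numbers: the shift along the tool's x, y, z in cm, then the turn, a rotation vector about the tool's x, y, z in degrees. In form: [[[dx, dy, dz], [ax, ay, az]], ...]. A call has 1 to 20 rows; each row shifts and turns the commanded pose from where the row before left it, along the tool's axes as they then stand; what a row does not reach is not made up. A row lasts 1/8 s, in which the tool goes at most 62.5 mm and 10.7 degrees, less where a joint would pass 70% of its speed; a pose out of reach is approached as far as the arm can. A call is refused whole if a number of a shift passes 6.25 or a number of a turn 10.7, either way. A call with a gripper value outside its range is refused whole. "gripper" is the finger opening in cm, from 0 to 8.7, set as the call begins (left out, the last holds). The fingers move at their own pace and stop on an object; "squeeze" is the grip in N (left out, the last holds). Time passes only in rows, so rows that do not move let the fingers close. It gives the time, the measured TCP pose, the force, the opening and the grip force at its end, in the units of the state.
- read_state(): the state, without advancing time (a new reading comes with each control period).
- vision.read_camera(name): name is "side" or "top" or "wrist"; returns a dict with "image" (400x640x3 uint8, red, green, blue), "z_map" (400x640 float32, m along the optical axis (not along the pixel's ray), 0 where there is no reading), "fx", "fy", "cx", "cy" (pixels), "rvec" (rotation vector, rad) and "tvec" (3), from world to camera coordinates, as OpenCV has them. Camera axes: x right, y down, z forward; pixel columns grow to the right and rows downward; lengths in m; the calibration is good to about 2 mm. A picture is of the moment at which its call begins.
- env.job_done(): hands the job in; it is judged then, once.
The state is a dict: "time_s": time; "joint_positions": joint angles; "joint_vel": joint speeds; "tau": joint torques, N m; "position": TCP position; "tcp_rot": TCP orientation; "ft_force": force on the tool from outside, world axes, zero at the start; "moment": the same for the moment, N m; "finger_gap": opening from 0.0 (shut) to 1.0 (fully open); "grip_force": force on a finger pad.
Only numpy, scipy, OpenCV 4.12 (cv2) and the standard library are available. Lean on these libraries where they do the work, as an engineer would, in place of code of your own. Each camera call takes 0.05 s, during which the arm holds its last target. There are 200 camera calls.

## Working session

There is one attempt and no reset: what is moved stays moved. The work goes in short steps, Python scripts to look and compute and a tool call to move; the robot and the scene stay as the last step left them, time stands still between calls to the robot, and variables do not carry over. Pictures are saved under pics/ and viewed, at most 10 in all, crops included, and the job is handed in when it is done.

Besides the shell and the picture viewer there is one more tool, called as name([rows], argument=value, ...), one row to a line, values as JSON. apply_moves: Moves the arm, as the interface text tells. Its arguments: {"type":"object","properties":{"motion":{"type":"array"},"gripper":{"type":"number"},"squeeze":{"type":"number"}},"required":["motion"]}

```bash
mkdir -p pics
cat > h.py <<'E'
import numpy as np, cv2
from rig import read_state, vision, env
def cam(n):
    c=vision.read_camera(n); c['R']=cv2.Rodrigues(np.array(c['rvec'],float))[0]; c['t']=np.array(c['tvec'],float).ravel(); return c
def ray(c,u,v,z):
    d=c['R'].T@np.array([(u-c['cx'])/c['fx'],(v-c['cy'])/c['fy'],1]); o=-c['R'].T@c['t']
    return o+d*(z-o[2])/d[2]
def cloud(c):
    z=c['z_map']; v,u=np.indices(z.shape)
    p=np.stack([(u-c['cx'])/c['fx']*z,(v-c['cy'])/c['fy']*z,z],-1)
    return (p-c['t'])@c['R']
def save(n,im): cv2.imwrite('pics/'+n,im[...,::-1])
E
python3 - <<'E'
from h import *
for n in('top','side'):
    c=cam(n); save(n+'0.png',c['image']); print(n,-c['R'].T@c['t'],c['fx'])
    np.save(n+'.npy',cloud(c))
s=read_state();print(s)
E
```

```text
top [0.39602457 0.00414469 0.94705624] 393.9823483561717
side [ 0.12819906 -0.38247652  0.71737456] 385.9114961555075
{'time_s': 0.1, 'joint_positions': array([-1.21990565,  0.469375  , -0.04859827,  1.53356367,  0.02409583,
        1.14099845, -0.08226603]), 'joint_vel': array([ 0.00045551, -0.00183791,  0.00083363, -0.00394782,  0.00086783,
        0.00193325, -0.00033711]), 'tau': array([ 1.63001201e-03, -5.09168100e+01, -8.08217051e-02, -2.36831546e+01,
       -6.15221635e-02,  3.44529469e-02,  4.91424646e-05]), 'position': array([0.25002616, 0.62641037, 0.22159937]), 'tcp_rot': array([-3.13983442e+00,  5.54116142e-05,  2.76186599e+00]), 'ft_force': array([ 0.42692981, -0.39287748,  0.07743139]), 'moment': array([ 0.04754166,  0.0305743 , -0.01723112]), 'grip_force': 0.0, 'finger_gap': 1.0023872855313727}
```

View pics/top0.png

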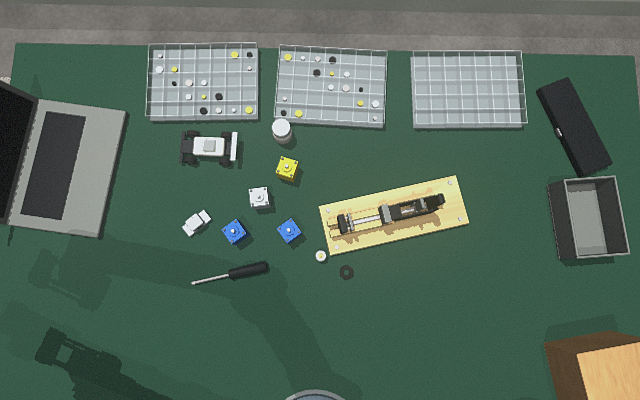

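View pics/side0.png

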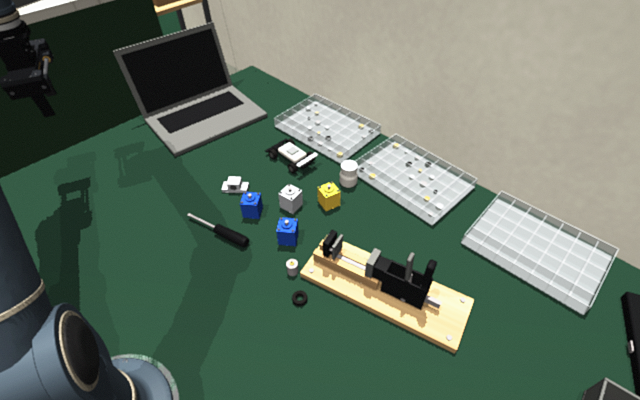

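Candidates for the housing, in top-view pixels: the grey-white cube (259,197), a yellow one (287,168), blue ones (234,231) and (289,231), and the low block without a shaft (197,222). The grey cube fits because it is aluminium with a shaft. The clamp has its handle at (440,200), fixed jaw at (387,213) and sliding jaw at (342,225). Next I'll measure these and make one enlarged crop.

Run:
```python
from h import *
c=cam('top'); im=c['image']; P=cloud(c)
a=cv2.resize(im[170:260,220:320],None,fx=4,fy=4,interpolation=cv2.INTER_CUBIC)
b=cv2.resize(im[170:260,315:475],None,fx=4,fy=4,interpolation=cv2.INTER_CUBIC)[:, :]
save('crop.png',np.vstack([np.pad(cv2.resize(a,(400,360)),((0,0),(0,240),(0,0))),b])[:, :][0:720:1][:,:] if 0 else np.hstack([cv2.resize(a,(300,270)),cv2.resize(b,(480,270))]))
H=P[...,2]
# housing top: depth 40..56mm near pixel
m=np.zeros(H.shape,np.uint8); m[180:215,242:276]=1
m&=((H>.044)&(H<.056)).astype(np.uint8)
r=cv2.minAreaRect(P[m>0][:,:2].astype(np.float32)*1000); print('housing',m.sum(),r,np.median(H[m>0]))
# plank
hsv=cv2.cvtColor(im,cv2.COLOR_RGB2HSV)
m=np.zeros(H.shape,np.uint8); m[165:265,310:480]=1
m&=((H>.012)&(H<.024)).astype(np.uint8)
r=cv2.minAreaRect(P[m>0][:,:2].astype(np.float32)*1000); print('plank',m.sum(),r, cv2.boxPoints(r))
for lo,hi in((.09,.105),(.105,.16)):
    m=np.zeros(H.shape,np.uint8); m[165:265,310:480]=1
    m&=((H>lo)&(H<hi)).astype(np.uint8)
    n,l,st,ce=cv2.connectedComponentsWithStats(m)
    for i in range(1,n):
        if st[i,4]>6:
            q=P[l==i]; print(lo,st[i],q.mean(0).round(4), cv2.minAreaRect(q[:,:2].astype(np.float32)*1000))
```

```text
housing 319 ((549.0467529296875, 142.38760375976562), (41.91727828979492, 42.128456115722656), 8.085199356079102) 0.050339333854260086
plank 5120 ((519.463134765625, -175.9158172607422), (120.21942901611328, 340.60125732421875), 14.275934219360352) [[ 419.21487    -25.69675  ]
 [ 503.2044    -355.78003  ]
 [ 619.7114    -326.1349   ]
 [ 535.72186      3.9483948]]
0.09 [429 197   5  12  23] [ 0.5358 -0.2426  0.0961] ((536.64599609375, -243.3246612548828), (24.982067108154297, 5.823488235473633), 9.270818710327148)
0.09 [416 201   5  10  15] [ 0.5265 -0.2114  0.0981] ((527.0177612304688, -211.00389099121094), (21.13949203491211, 4.237931251525879), 28.211883544921875)
0.09 [381 204  11  19 139] [ 0.5108 -0.1439  0.0971] ((511.61444091796875, -145.72708129882812), (39.524539947509766, 18.848020553588867), 14.670817375183105)
0.09 [348 213   6  17  50] [ 0.4908 -0.0668  0.0965] ((491.2787170410156, -66.72466278076172), (36.82373809814453, 5.763585567474365), 13.594134330749512)
0.09 [338 214  10  19 122] [ 0.4865 -0.0493  0.0973] ((487.1058349609375, -49.524505615234375), (39.543704986572266, 14.458662986755371), 13.131428718566895)
0.105 [431 193  14  14 140] [ 0.536  -0.245   0.1368] ((537.4093627929688, -247.5035858154297), (21.8394832611084, 13.987500190734863), 13.808011054992676)
0.105 [417 198   9  12  76] [ 0.5267 -0.2096  0.1348] ((527.4500122070312, -210.40966796875), (20.514690399169922, 7.468281269073486), 15.48205852508545)
```

View pics/crop.png

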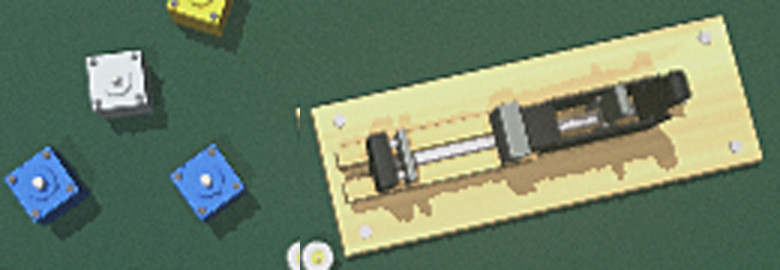

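The crop shows the grey block with four corner screws, boss and shaft at (118,82), so that's the housing. It also shows the clamp open, with sliding jaw, pad and fixed jaw. I'll move above the housing now.

apply_moves([
  [[-3.8,-2.8,0],[0,0,0]],
  [[-3.8,-2.8,0],[0,0,0]],
  [[-3.8,-2.8,0],[0,0,0]],
  [[-3.8,-2.8,0],[0,0,0]],
  [[-3.8,-2.8,0],[0,0,0]],
  [[-3.8,-2.8,0],[0,0,0]],
  [[-3.8,-2.8,0],[0,0,0]],
  [[-3.8,-2.8,0],[0,0,0]],
  [[-3.8,-2.8,0],[0,0,0]],
  [[-3.8,-2.8,0],[0,0,0]],
  [[-3.8,-2.8,0],[0,0,0]],
  [[-3.8,-2.8,0],[0,0,0]],
  [[0,0,0],[0,0,10]],
  [[0,0,0],[0,0,10]],
  [[0,0,0],[0,0,10]],
  [[0,0,0],[0,0,10]],
  [[0,0,0],[0,0,10]],
  [[0,0,0],[0,0,10]],
  [[0,0,0],[0,0,0]],
  [[0,0,0],[0,0,0]],
], gripper=8.7)

```text
time_s: 2.65
position: [0.549, 0.1459, 0.2224]
tcp_rot: [-3.141, -0.0, 1.717]
ft_force: [-0.4, 0.8, -0.4]
finger_gap: 1.0
grip_force: 0.0
```

```bash
cat >> h.py <<'E'
from scipy.spatial.transform import Rotation as Ro
def tool(target,yang=None):
    s=read_state(); R=Ro.from_euler('xyz',s['tcp_rot']).as_matrix(); p=s['position']
    print('pos',p.round(4),'rot',s['tcp_rot'].round(4),'yang',np.degrees(np.arctan2(R[1,1],R[0,1])).round(2),'z',R[:,2].round(4))
    print('shift cm',(R.T@(np.array(target)-p)*100).round(2))
def top_rect(c,lo,hi,near,r):
    P=cloud(c); m=(c['z_map']>0)&(P[...,2]>lo)&(P[...,2]<hi)&(np.hypot(P[...,0]-near[0],P[...,1]-near[1])<r)
    return m.sum(),cv2.minAreaRect(P[m][:,:2].astype(np.float32)*1000),np.median(P[m][:,2])
E
python3 - <<'E'
from h import *
tool([.549,.1424,.2])
c=cam('wrist'); save('w1.png',c['image']); print(-c['R'].T@c['t'])
print(top_rect(c,.045,.055,(.549,.1424),.034))
E
```

```text
pos [0.549  0.1459 0.2224] rot [-3.1413 -0.      1.7173] yang 8.39 z [-3.e-04 -0.e+00 -1.e+00]
shift cm [-0.34 -0.05  2.24]
[0.53913506 0.21173361 0.38403038]
(np.int64(1249), ((549.41064453125, 143.53160095214844), (41.95151901245117, 42.31827926635742), 9.30794620513916), np.float64(0.04975596233507851))
```

View pics/w1.png

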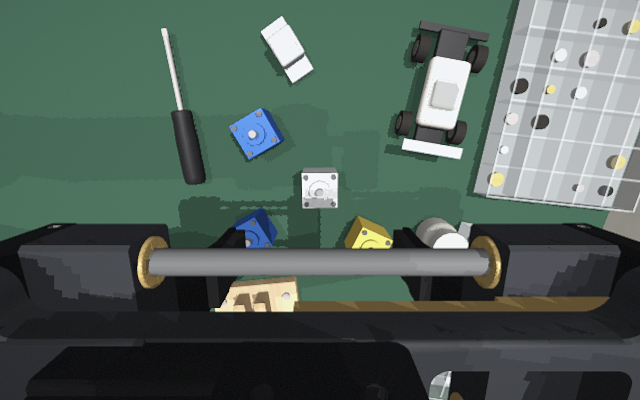

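The wrist view shows the grey housing at (320,188), square to the fingers, with no neighbours beside it along the closing line. Descend and grip.

apply_moves([
  [[-0.3,0,3.0],[0,0,0]],
  [[0,0,4],[0,0,0]],
  [[0,0,4],[0,0,0]],
  [[0,0,4],[0,0,0]],
  [[0,0,3],[0,0,0]],
  [[0,0,2],[0,0,0]],
  [[0,0,1],[0,0,0]],
  [[0,0,0],[0,0,0]],
  [[0,0,0],[0,0,0]],
], gripper=8.7)

```text
time_s: 3.82
position: [0.5503, 0.143, 0.0134]
tcp_rot: [3.14, -0.0, 1.715]
ft_force: [-0.3, 0.1, -0.5]
finger_gap: 1.0
grip_force: 0.0
```

apply_moves([
  [[0,0,0],[0,0,0]],
  [[0,0,0],[0,0,0]],
  [[0,0,0],[0,0,0]],
  [[0,0,0],[0,0,0]],
  [[0,0,0],[0,0,0]],
  [[0,0,0],[0,0,0]],
  [[0,0,0],[0,0,0]],
  [[0,0,0],[0,0,0]],
], gripper=3.5, squeeze=20)

```text
time_s: 4.82
position: [0.5497, 0.1429, 0.0125]
tcp_rot: [3.141, -0.0, 1.715]
ft_force: [0.9, 0.5, 0.0]
finger_gap: 0.482
grip_force: 20.0
```

apply_moves([
  [[0,0,-1],[0,0,0]],
  [[0,0,-2],[0,0,0]],
  [[0,0,-3],[0,0,0]],
  [[0,0,-3],[0,0,0]],
  [[0,0,-3],[0,0,0]],
  [[0,0,-1],[0,0,0]],
  [[0,0,0],[0,0,0]],
])

```text
time_s: 5.7
position: [0.5494, 0.1429, 0.1427]
tcp_rot: [3.141, -0.0, 1.715]
ft_force: [-1.1, -0.2, -2.1]
finger_gap: 0.485
grip_force: 20.0
```

Run:
```python
from h import *
tool([.5032,-.1131,.16])
c=cam('wrist'); s=read_state()
p=s['position']
for lo,hi in((-.045,-.012),):
    print(top_rect(c,p[2]+.03,p[2]+.045,p[:2],.034))
```

```text
pos [0.5494 0.1429 0.1427] rot [ 3.1412e+00 -4.0000e-04  1.7148e+00] yang 8.25 z [ 3.e-04  5.e-04 -1.e+00]
shift cm [-24.67  -8.25  -1.74]
(np.int64(3886), ((548.255126953125, 147.0191650390625), (61.804344177246094, 35.92710876464844), 7.562230587005615), np.float64(0.17976940336601743))
```

apply_moves([
  [[-2.7,-0.9,0],[0,0,0]],
  [[-2.7,-0.9,0],[0,0,0]],
  [[-2.7,-0.9,0],[0,0,0]],
  [[-2.7,-0.9,0],[0,0,0]],
  [[-2.7,-0.9,0],[0,0,0]],
  [[-2.7,-0.9,0],[0,0,0]],
  [[-2.7,-0.9,0],[0,0,0]],
  [[-2.7,-0.9,0],[0,0,0]],
  [[-2.7,-0.9,0],[0,0,0]],
  [[-0.4,-0.1,0],[0,0,-6]],
  [[0,0,0],[0,0,0]],
  [[0,0,0],[0,0,0]],
  [[0,0,0],[0,0,0]],
])

```text
time_s: 7.38
position: [0.5038, -0.1127, 0.1422]
tcp_rot: [-3.141, -0.0, 1.82]
ft_force: [-0.2, 0.9, -2.4]
finger_gap: 0.48
grip_force: 20.0
```

Run:
```python
from h import *
tool([.5032,-.1131,.0605])
c=cam('wrist'); save('w2.png',c['image'])
c=cam('side'); save('s2.png',c['image'][180:400,240:520].repeat(2,0).repeat(2,1))
```

```text
pos [ 0.5038 -0.1127  0.1422] rot [-3.1410e+00 -3.0000e-04  1.8197e+00] yang 14.26 z [-6.e-04  2.e-04 -1.e+00]
shift cm [-0.03 -0.06  8.17]
```

View pics/s2.png

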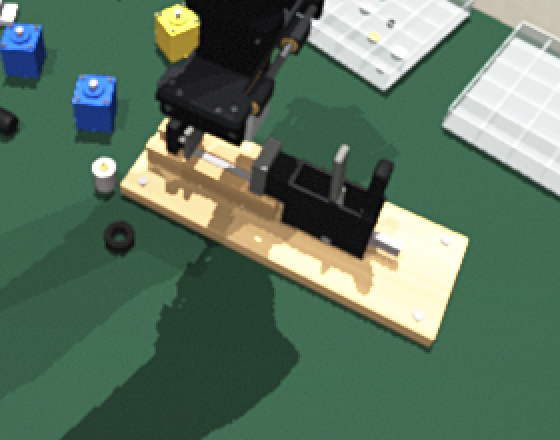

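The side view shows the gripper over the slot between the jaws, with the housing hidden behind it. Lower onto the rails.

apply_moves([
  [[0.2,0,2],[0,0,0]],
  [[0,0,2],[0,0,0]],
  [[0,0,2],[0,0,0]],
  [[0,0,1],[0,0,0]],
  [[0,0,0.5],[0,0,0]],
  [[0,0,0.3],[0,0,0]],
  [[0,0,0.2],[0,0,0]],
  [[0,0,0.1],[0,0,0]],
  [[0,0,0],[0,0,0]],
  [[0,0,0],[0,0,0]],
])

```text
time_s: 8.72
position: [0.5035, -0.1114, 0.0617]
tcp_rot: [3.141, 0.0, 1.819]
ft_force: [0.6, 0.2, -2.7]
finger_gap: 0.478
grip_force: 20.0
```

apply_moves([
  [[0,0,0.1],[0,0,0]],
  [[0,0,0],[0,0,0]],
  [[0,0,0.05],[0,0,0]],
  [[0,0,0],[0,0,0]],
])

```text
time_s: 9.22
position: [0.5034, -0.1114, 0.0605]
tcp_rot: [3.141, -0.0, 1.819]
ft_force: [-2.0, 1.3, 5.3]
finger_gap: 0.481
grip_force: 20.0
```

Contact with the rails shows on the force reading. Release, then retreat upwards.

apply_moves([
  [[0,0,0],[0,0,0]],
  [[0,0,0],[0,0,0]],
  [[0,0,0],[0,0,0]],
  [[0,0,0],[0,0,0]],
  [[0,0,0],[0,0,0]],
  [[0,0,0],[0,0,0]],
  [[0,0,-2],[0,0,0]],
  [[0,0,-4],[0,0,0]],
  [[0,0,-4],[0,0,0]],
  [[0,0,-4],[0,0,0]],
  [[0,0,-3],[0,0,0]],
  [[0,0,0],[0,0,0]],
], gripper=7.0)

```text
time_s: 10.72
position: [0.5048, -0.1117, 0.2324]
tcp_rot: [3.136, 0.001, 1.819]
ft_force: [-0.2, -0.2, -0.4]
finger_gap: 0.802
grip_force: 0.0
```

Run:
```python
from h import *
tool([.5355,-.2401,.26])
c=cam('wrist'); save('w3.png',c['image'])
print(top_rect(c,.094,.104,(.5035,-.1114),.024))
c=cam('side'); P=cloud(c); save('s3.png',c['image'][180:400,240:520].repeat(2,0).repeat(2,1))
print(top_rect(c,.094,.104,(.5035,-.1114),.026))
```

```text
pos [ 0.5048 -0.1117  0.2324] rot [3.1363e+00 1.3000e-03 1.8193e+00] yang 14.24 z [ 5.4e-03  1.0e-04 -1.0e+00]
shift cm [-13.2   -0.17  -2.75]
(np.int64(1382), ((502.318359375, -110.76055908203125), (41.065155029296875, 41.49590301513672), 15.07155990600586), np.float64(0.09778184093290734))
(np.int64(334), ((500.6615295410156, -111.73889923095703), (43.8680305480957, 42.355560302734375), 15.423633575439453), np.float64(0.09764225772870926))
```

View pics/s3.png

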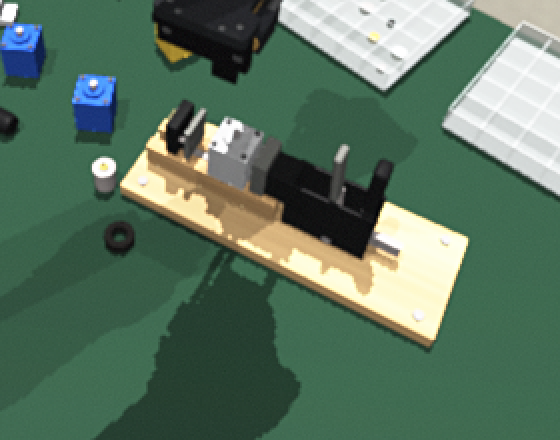

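The housing stands upright on the rails between the jaws at (235,150) in the crop, about 6 mm from the fixed jaw, and the pad at (195,130) is clear of it. Now go above the handle and trigger and turn a quarter.

apply_moves([
  [[-2.2,0,0],[0,0,0]],
  [[-2.2,0,0],[0,0,0]],
  [[-2.2,0,0],[0,0,0]],
  [[-2.2,0,0],[0,0,0]],
  [[-2.2,0,0],[0,0,0]],
  [[-2.2,-0.2,0],[0,0,0]],
  [[0,0,0],[0,0,10]],
  [[0,0,0],[0,0,10]],
  [[0,0,0],[0,0,10]],
  [[0,0,0],[0,0,10]],
  [[0,0,0],[0,0,10]],
  [[0,0,0],[0,0,10]],
  [[0,0,0],[0,0,10]],
  [[0,0,0],[0,0,10]],
  [[0,0,0],[0,0,10]],
  [[0,0,0],[0,0,0]],
  [[0,0,0],[0,0,0]],
], gripper=8.7)

```text
time_s: 12.95
position: [0.5335, -0.2396, 0.2291]
tcp_rot: [-3.141, 0.002, 0.251]
ft_force: [-0.1, 0.5, 0.5]
finger_gap: 0.999
grip_force: 0.0
```

Run:
```python
from h import *
tool([.5355,-.2401,.103])
c=cam('side')
for n,q in(('handle',(.5374,-.2475)),('trig',(.5275,-.2105))): print(n,top_rect(c,.115,.155,q,.017))
save('s4.png',c['image'][180:400,240:520].repeat(2,0).repeat(2,1))
```

```text
pos [ 0.5335 -0.2396  0.2291] rot [-3.1408e+00  1.6000e-03  2.5100e-01] yang -75.62 z [-1.7e-03  3.0e-04 -1.0e+00]
shift cm [ 0.2   0.11 12.61]
handle (np.int64(161), ((534.2877807617188, -248.8726348876953), (21.45706558227539, 13.820709228515625), 12.952129364013672), np.float64(0.14381422977050856))
trig (np.int64(105), ((525.2073364257812, -212.1250457763672), (20.41571807861328, 9.869292259216309), 13.448646545410156), np.float64(0.13817795752440892))
```

View pics/s4.png

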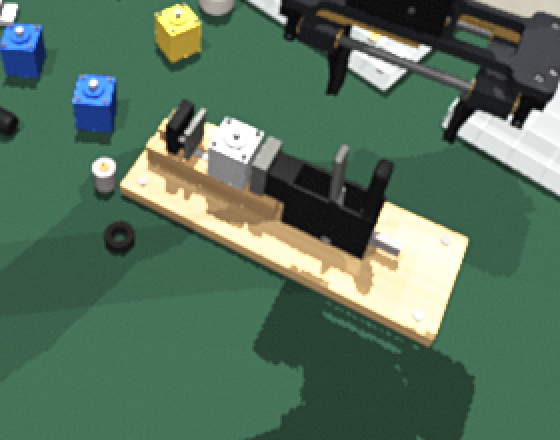

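The side crop shows the housing upright at (235,150), the handle at (380,190) and the trigger at (340,170), with the fingers above them and aligned along the bar. Descend to straddle them, then squeeze once.

apply_moves([
  [[0.2,0.1,2],[0,0,0]],
  [[0,0,3],[0,0,0]],
  [[0,0,3],[0,0,0]],
  [[0,0,3],[0,0,0]],
  [[0,0,1.5],[0,0,0]],
  [[0,0,0],[0,0,0]],
  [[0,0,0],[0,0,0]],
])

```text
time_s: 13.88
position: [0.5367, -0.2408, 0.1058]
tcp_rot: [3.141, -0.001, 0.249]
ft_force: [-0.0, -0.3, -0.0]
finger_gap: 1.0
grip_force: 0.0
```

apply_moves([
  [[0,0,0],[0,0,0]],
  [[0,0,0],[0,0,0]],
  [[0,0,0],[0,0,0]],
  [[0,0,0],[0,0,0]],
  [[0,0,0],[0,0,0]],
  [[0,0,0],[0,0,0]],
  [[0,0,0],[0,0,0]],
  [[0,0,0],[0,0,0]],
], gripper=2.8, squeeze=35)

```text
time_s: 14.88
position: [0.5362, -0.2392, 0.1048]
tcp_rot: [-3.14, 0.0, 0.249]
ft_force: [1.0, 3.2, 1.9]
finger_gap: 0.368
grip_force: 35.3
```

apply_moves([
  [[0,0,0],[0,0,0]],
  [[0,0,0],[0,0,0]],
  [[0,0,0],[0,0,0]],
  [[0,0,0],[0,0,0]],
  [[0,0,0],[0,0,0]],
  [[0,0,0],[0,0,0]],
], gripper=7.2)

```text
time_s: 15.62
position: [0.5358, -0.2413, 0.1051]
tcp_rot: [3.14, 0.0, 0.248]
ft_force: [-0.6, -0.2, -0.6]
finger_gap: 0.819
grip_force: 0.2
```

```bash
cat > j.py <<'E'
from h import *
tool([.5355,-.2401,.103])
c=cam('side'); P=cloud(c); o=np.array([524.2,-195.5])/1e3; u=np.array([-.2466,.9691]); w=np.array([-.969,-.2466])
X=(P[...,:2]-o)@u*1e3; Y=(P[...,:2]-o)@w*1e3; Z=P[...,2]*1e3
m=(abs(Y)<14)&(Z>93)&(Z<104)&(c['z_map']>0)&(X>40)&(X<175)
print(np.histogram(X[m],np.arange(40,176,3)))
print(top_rect(c,.094,.104,(.5035,-.1114),.024))
E
python3 j.py
```

```text
pos [ 0.5358 -0.2413  0.1051] rot [3.1401e+00 3.0000e-04 2.4800e-01] yang -75.79 z [ 1.0e-04 -1.5e-03 -1.0e+00]
shift cm [-0.   -0.13  0.21]
(array([ 0,  3, 21, 16, 19, 17, 17,  1, 14, 16, 17, 19, 19, 20, 17,  9, 11,
       13, 17, 14, 14, 20, 12,  0,  0,  0,  0,  0, 21, 14,  2,  0,  7, 18,
       16, 16, 16,  6,  0,  0,  0,  0,  0,  0,  0]), array([ 40,  43,  46,  49,  52,  55,  58,  61,  64,  67,  70,  73,  76,
        79,  82,  85,  88,  91,  94,  97, 100, 103, 106, 109, 112, 115,
       118, 121, 124, 127, 130, 133, 136, 139, 142, 145, 148, 151, 154,
       157, 160, 163, 166, 169, 172, 175]))
(np.int64(307), ((500.61968994140625, -111.4155502319336), (41.10569381713867, 42.509944915771484), 13.70580768585205), np.float64(0.09755363097232597))
```

One squeeze advanced the pad about 6 mm. Repeat.

apply_moves([
  [[0,0,0],[0,0,0]],
  [[0,0,0],[0,0,0]],
  [[0,0,0],[0,0,0]],
  [[0,0,0],[0,0,0]],
  [[0,0,0],[0,0,0]],
  [[0,0,0],[0,0,0]],
  [[0,0,0],[0,0,0]],
], gripper=2.8)

```text
time_s: 16.55
position: [0.5358, -0.2393, 0.1049]
tcp_rot: [-3.139, 0.001, 0.249]
ft_force: [-1.9, 5.1, 4.0]
finger_gap: 0.373
grip_force: 35.3
```

apply_moves([
  [[0,0,0],[0,0,0]],
  [[0,0,0],[0,0,0]],
  [[0,0,0],[0,0,0]],
  [[0,0,0],[0,0,0]],
  [[0,0,0],[0,0,0]],
  [[0,0,0],[0,0,0]],
], gripper=7.4)

```text
time_s: 17.3
position: [0.5365, -0.2416, 0.1054]
tcp_rot: [3.139, -0.001, 0.248]
ft_force: [-0.5, 0.0, -0.3]
finger_gap: 0.841
grip_force: 0.0
```

apply_moves([
  [[0,0,0],[0,0,0]],
  [[0,0,0],[0,0,0]],
  [[0,0,0],[0,0,0]],
  [[0,0,0],[0,0,0]],
  [[0,0,0],[0,0,0]],
  [[0,0,0],[0,0,0]],
  [[0,0,0],[0,0,0]],
], gripper=2.8)

```text
time_s: 18.18
position: [0.5361, -0.2393, 0.1049]
tcp_rot: [-3.14, 0.0, 0.249]
ft_force: [0.2, 5.0, 1.8]
finger_gap: 0.372
grip_force: 35.3
```

apply_moves([
  [[0,0,0],[0,0,0]],
  [[0,0,0],[0,0,0]],
  [[0,0,0],[0,0,0]],
  [[0,0,0],[0,0,0]],
  [[0,0,0],[0,0,0]],
  [[0,0,0],[0,0,0]],
], gripper=7.4)

```text
time_s: 18.92
position: [0.536, -0.2417, 0.1053]
tcp_rot: [3.14, -0.0, 0.248]
ft_force: [-0.4, -0.3, 0.4]
finger_gap: 0.841
grip_force: 0.0
```

```bash
python3 j.py
```

```text
pos [ 0.536  -0.2417  0.1053] rot [ 3.1395e+00 -1.0000e-04  2.4770e-01] yang -75.81 z [ 6.e-04 -2.e-03 -1.e+00]
shift cm [-0.01 -0.17  0.23]
(array([ 0,  2, 21, 19, 18, 21, 16,  0, 10, 19, 15, 22, 18, 17, 20,  9, 13,
       13, 14, 16, 18, 18, 11,  0, 16, 17,  4,  0,  5, 21, 18, 16, 16,  8,
        0,  0,  0,  0,  0,  0,  0,  0,  0,  0,  0]), array([ 40,  43,  46,  49,  52,  55,  58,  61,  64,  67,  70,  73,  76,
        79,  82,  85,  88,  91,  94,  97, 100, 103, 106, 109, 112, 115,
       118, 121, 124, 127, 130, 133, 136, 139, 142, 145, 148, 151, 154,
       157, 160, 163, 166, 169, 172, 175]))
(np.int64(307), ((500.5763854980469, -111.90879821777344), (41.086708068847656, 42.26665496826172), 18.6229248046875), np.float64(0.09775361603317596))
```

apply_moves([
  [[0,0,0],[0,0,0]],
  [[0,0,0],[0,0,0]],
  [[0,0,0],[0,0,0]],
  [[0,0,0],[0,0,0]],
  [[0,0,0],[0,0,0]],
  [[0,0,0],[0,0,0]],
  [[0,0,0],[0,0,0]],
], gripper=2.8)

```text
time_s: 19.85
position: [0.5359, -0.2393, 0.1048]
tcp_rot: [-3.139, 0.0, 0.249]
ft_force: [-0.6, 4.8, 1.9]
finger_gap: 0.371
grip_force: 35.3
```

apply_moves([
  [[0,0,0],[0,0,0]],
  [[0,0,0],[0,0,0]],
  [[0,0,0],[0,0,0]],
  [[0,0,0],[0,0,0]],
  [[0,0,0],[0,0,0]],
  [[0,0,0],[0,0,0]],
], gripper=7.4)

```text
time_s: 20.6
position: [0.5364, -0.2417, 0.1054]
tcp_rot: [3.139, -0.001, 0.248]
ft_force: [0.1, -0.4, 0.6]
finger_gap: 0.84
grip_force: 0.0
```

apply_moves([
  [[0,0,0],[0,0,0]],
  [[0,0,0],[0,0,0]],
  [[0,0,0],[0,0,0]],
  [[0,0,0],[0,0,0]],
  [[0,0,0],[0,0,0]],
  [[0,0,0],[0,0,0]],
  [[0,0,0],[0,0,0]],
], gripper=2.8)

```text
time_s: 21.48
position: [0.536, -0.2392, 0.1049]
tcp_rot: [-3.139, 0.0, 0.249]
ft_force: [-0.7, 4.8, 3.1]
finger_gap: 0.369
grip_force: 35.4
```

apply_moves([
  [[0,0,0],[0,0,0]],
  [[0,0,0],[0,0,0]],
  [[0,0,0],[0,0,0]],
  [[0,0,0],[0,0,0]],
  [[0,0,0],[0,0,0]],
  [[0,0,0],[0,0,0]],
], gripper=7.4)

```text
time_s: 22.22
position: [0.5362, -0.2417, 0.1053]
tcp_rot: [3.139, -0.0, 0.248]
ft_force: [-0.1, 0.3, 0.2]
finger_gap: 0.842
grip_force: 0.0
```

apply_moves([
  [[0,0,0],[0,0,0]],
  [[0,0,0],[0,0,0]],
  [[0,0,0],[0,0,0]],
  [[0,0,0],[0,0,0]],
  [[0,0,0],[0,0,0]],
  [[0,0,0],[0,0,0]],
  [[0,0,0],[0,0,0]],
], gripper=2.8)

```text
time_s: 23.1
position: [0.5359, -0.2393, 0.1049]
tcp_rot: [-3.139, 0.0, 0.249]
ft_force: [-0.6, 4.7, 3.3]
finger_gap: 0.373
grip_force: 35.5
```

apply_moves([
  [[0,0,0],[0,0,0]],
  [[0,0,0],[0,0,0]],
  [[0,0,0],[0,0,0]],
  [[0,0,0],[0,0,0]],
  [[0,0,0],[0,0,0]],
  [[0,0,0],[0,0,0]],
], gripper=7.4)

```text
time_s: 23.85
position: [0.5363, -0.2417, 0.1054]
tcp_rot: [3.139, -0.001, 0.248]
ft_force: [-0.7, -0.3, -0.1]
finger_gap: 0.839
grip_force: 0.0
```

```bash
python3 j.py
```

```text
pos [ 0.5363 -0.2417  0.1054] rot [ 3.1393e+00 -5.0000e-04  2.4780e-01] yang -75.8 z [ 0.0011 -0.0021 -1.    ]
shift cm [-0.04 -0.17  0.24]
(array([ 0,  1, 22, 15, 19, 19, 17, 19, 20, 16, 22, 17, 20, 13, 11, 11, 17,
       13, 15, 17, 15, 18, 15,  5, 18, 15, 18, 15,  7,  0,  0,  0,  0,  0,
        0,  0,  0,  0,  0,  0,  0,  0,  0,  0,  0]), array([ 40,  43,  46,  49,  52,  55,  58,  61,  64,  67,  70,  73,  76,
        79,  82,  85,  88,  91,  94,  97, 100, 103, 106, 109, 112, 115,
       118, 121, 124, 127, 130, 133, 136, 139, 142, 145, 148, 151, 154,
       157, 160, 163, 166, 169, 172, 175]))
(np.int64(321), ((501.0569152832031, -112.68504333496094), (42.0015754699707, 45.416282653808594), 17.445463180541992), np.float64(0.09759690580202095))
```

The housing is home and the pad-to-head gap has shrunk. Two more squeezes for certainty, since the drive slips harmlessly, then retreat and inspect.

apply_moves([
  [[0,0,0],[0,0,0]],
  [[0,0,0],[0,0,0]],
  [[0,0,0],[0,0,0]],
  [[0,0,0],[0,0,0]],
  [[0,0,0],[0,0,0]],
  [[0,0,0],[0,0,0]],
  [[0,0,0],[0,0,0]],
], gripper=2.8)

```text
time_s: 24.78
position: [0.536, -0.2393, 0.105]
tcp_rot: [-3.139, 0.0, 0.249]
ft_force: [-0.8, 4.5, 4.8]
finger_gap: 0.368
grip_force: 35.4
```

apply_moves([
  [[0,0,0],[0,0,0]],
  [[0,0,0],[0,0,0]],
  [[0,0,0],[0,0,0]],
  [[0,0,0],[0,0,0]],
  [[0,0,0],[0,0,0]],
  [[0,0,0],[0,0,0]],
], gripper=7.4)

```text
time_s: 25.52
position: [0.5362, -0.2421, 0.1053]
tcp_rot: [3.139, -0.0, 0.247]
ft_force: [-0.2, 0.4, 0.2]
finger_gap: 0.844
grip_force: 0.0
```

apply_moves([
  [[0,0,0],[0,0,0]],
  [[0,0,0],[0,0,0]],
  [[0,0,0],[0,0,0]],
  [[0,0,0],[0,0,0]],
  [[0,0,0],[0,0,0]],
  [[0,0,0],[0,0,0]],
  [[0,0,0],[0,0,0]],
], gripper=2.8)

```text
time_s: 26.4
position: [0.5359, -0.2393, 0.105]
tcp_rot: [-3.139, 0.0, 0.249]
ft_force: [-1.5, 5.0, 4.1]
finger_gap: 0.371
grip_force: 35.4
```

apply_moves([
  [[0,0,0],[0,0,0]],
  [[0,0,0],[0,0,0]],
  [[0,0,0],[0,0,0]],
  [[0,0,0],[0,0,0]],
  [[0,0,0],[0,0,0]],
  [[0,0,0],[0,0,0]],
  [[0,0,-2],[0,0,0]],
  [[0,0,-4],[0,0,0]],
  [[0,0,-4],[0,0,0]],
  [[0,0,-4],[0,0,0]],
  [[0,0,0],[0,0,0]],
  [[0,0,0],[0,0,0]],
], gripper=8.2)

```text
time_s: 27.9
position: [0.5358, -0.2405, 0.2454]
tcp_rot: [3.141, -0.001, 0.248]
ft_force: [-0.6, 0.3, 0.1]
finger_gap: 0.943
grip_force: 0.0
```

```bash
python3 j.py
python3 - <<'E'
from h import *
c=cam('side'); save('s5.png',cv2.resize(c['image'][220:320,310:450],None,fx=5,fy=5,interpolation=cv2.INTER_CUBIC))
print(top_rect(c,.115,.155,(.5275,-.2105),.017))
E
```

```text
pos [ 0.5358 -0.2405  0.2454] rot [ 3.1415e+00 -7.0000e-04  2.4820e-01] yang -75.78 z [ 7.e-04  1.e-04 -1.e+00]
shift cm [-0.03 -0.05 14.24]
(array([ 0,  3, 19, 19, 20, 18, 17, 21, 16, 19, 21, 19, 18, 13, 12,  9, 17,
       13, 16, 19, 15, 17, 15,  7, 21, 16, 17, 17,  7,  0,  0,  0,  0,  0,
        0,  0,  0,  0,  0,  0,  0,  0,  0,  0,  0]), array([ 40,  43,  46,  49,  52,  55,  58,  61,  64,  67,  70,  73,  76,
        79,  82,  85,  88,  91,  94,  97, 100, 103, 106, 109, 112, 115,
       118, 121, 124, 127, 130, 133, 136, 139, 142, 145, 148, 151, 154,
       157, 160, 163, 166, 169, 172, 175]))
(np.int64(324), ((501.1404724121094, -112.75660705566406), (41.51342010498047, 45.68281173706055), 14.031645774841309), np.float64(0.09780501639059974))
(np.int64(103), ((524.6559448242188, -212.19638061523438), (20.04354476928711, 10.087118148803711), 14.744220733642578), np.float64(0.13835435169087537))
```

View pics/s5.png

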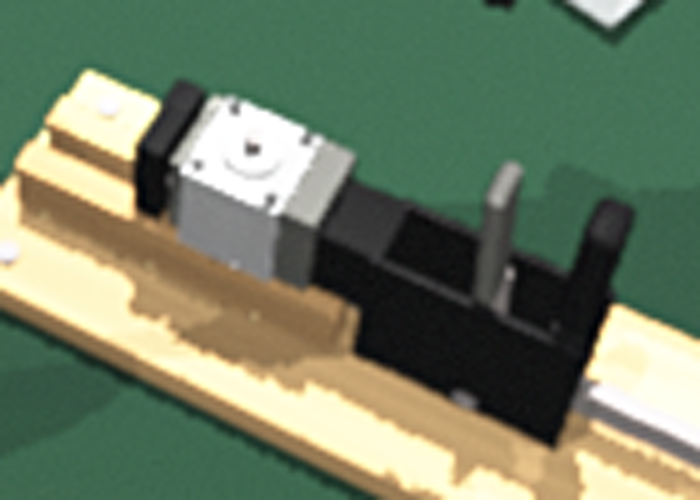

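The picture shows the housing upright at (250,180), pressed between the fixed jaw at (320,200) and the pad and head at (180,150), with the trigger back at rest. The jaw didn't move in the last two squeezes, so the drive was slipping and the grip is firm.

```bash
python3 -c "
from rig import env; print(env.job_done())"
```

```text
the job is handed in; nothing more can be done
None
```

The housing is clamped upright on the rails with the trigger released, and I handed the job in at about 28 s. `env.job_done()` returned no verdict. I judged the grip firm because the jaw stopped advancing over the last two squeezes, not from a measured pad travel.

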